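# Square a bare screen frame into the fence corner

### The arm

A 6-joint arm with a two-finger parallel gripper is mounted at the origin on the work surface. World frame = base frame: x ahead of the robot, y to its left, z up, the work surface at z = 0. Lengths are in m, angles in rad, forces in N, time in s.
With the tool pointing down it reaches from about 0.275 to 0.85 m from the base axis. Payload 19 kg.
Tool frame: the origin (TCP) lies on the mounting face of the last link; the fingertips stand 173 mm ahead of it and the grasp point (between the pads) lies 155 mm ahead of it; z points along the fingers, y is the direction in which the jaws open and shut (so a half turn about z gives the same grasp; the last joint's range is limited). The gripper opens to 85 mm and grips with 20 to 120 N. Pads are 22 mm wide; open, the fingers measure 114 mm over their backs; the gripper's body (76 mm by 85 mm) begins 54 mm behind the grasp point. The pads swing forward as they close: fully open they stand 13 mm farther back than shut.
Start: joints at [-1.327, 0.15, 1.437, -0, 1.554, -0.134], TCP at [0.212, -0.534, 0.405] pointing down, gripper open.
Joint ranges: [-2.8, 2.8], [-0.68, 2.1], [0.12, 2.68], [-1.39, 4.53], [0.16, 2.79], [-2.81, 2.81]. Speed limits (rad/s): [1.89, 1.89, 2.22, 3.01, 3.01, 3.01].

### API

Orientations are given as a unit quaternion [x, y, z, w].
In Python, from station import telemetry, get_image, camera_model, job, spotter gives the robot as it stands. The module is installed in compiled form; this text tells all that it offers.
- The arm moves only by the tool drive_tool, never from a script. Its argument "motion" is a list of rows, each an object of numbers: "rx", "ry", "rz": the turn, a rotation vector about the tool's x, y, z in rad; "x", "y", "z": the shift along the tool's x, y, z in cm; "gripper": the closure, from -1 (fully open) to 1 (shut). A call has 1 to 10 rows; each row is the pose to reach, as a shift and turn from the pose measured when the call began, along the tool's axes at that moment; what a row does not reach only later rows make up. A row lasts 1/12 s, in which the tool goes at most 41.7 mm and 7.16 degrees, less where a joint would pass 70% of its speed; a pose out of reach is approached as far as the arm can. A call with a gripper value outside its range is refused whole. The fingers move at their own pace and stop on an object; the grip force is fixed at half the most. Time passes only in rows, so rows that repeat a pose let the fingers close. It gives the time, the measured TCP pose, the force and the opening at its end, in the units of the state.
- telemetry.state(): the state, without advancing time (a new reading comes with each control period).
- get_image(name): name is "side" or "top"; returns the picture (400x640x3 uint8, red, green, blue); there is no depth.
- camera_model(name): a dict with "fx", "fy", "cx", "cy" (pixels), "dist" ([k1, k2, p1, p2, k3] as OpenCV has them; the pictures are not rectified), "R" (3x3) and "t" (3): a world point X has camera coordinates R X + t. Camera axes: x right, y down, z forward; pixel columns grow to the right and rows downward; lengths in m; the calibration is good to about 2 mm. A picture is of the moment at which its call begins. camera_model takes no time and is no camera call.
- job.close_job(): hands the job in, once; it reports no verdict.
Trained networks look in the newest picture that a camera, given by its name, has taken for a name from the list of things; names that differ only in an ending like _2 or _b are one class to them, and where a whole thing is asked for, a point or a joint stands for the part that bears it (a point fixed in the world has none). Each returns a list of dicts, best first, with "conf" (0 to 1); they miss things now and then, are a little off and sometimes report something else, mostly with a low value. They report only what shows in the picture. A call takes as long as a camera call. They do not tell look-alikes from the thing itself.
- spotter.outline_of(target, camera): "region" (400x640 bool, what is visible of it) and "rect" ([left, top, right, bottom] in pixels, round what is visible of it).
The state is a dict: "clock": time; "q": joint angles; "joint_vel": joint speeds; "joint_efforts": joint torques, N m; "tool_pos": TCP position; "orientation": TCP orientation; "force": force on the tool from outside, world axes, zero at the start; "torque": the same for the moment, N m; "opening": finger opening in m.
Only numpy, scipy, OpenCV 4.12 (cv2) and the standard library are available. Lean on these libraries where they do the work, as an engineer would, in place of code of your own. Each camera call takes 0.05 s, during which the arm holds its last target.

### The job

Get the bare oblong screen frame ready for clamping: slide it along the bench, without lifting it, fully into the inside corner of the blue fence, so that one long side is flush against the long fence bar and one short side is flush against the short bar. Leave the square frame where it lies, and leave the oblong frame lying flat and let go.

Things in the scene. Friction and masses are not known exactly. Their poses are not given: they have to be found in the camera images.
- frame: bare open rectangular frame of aluminium tube, loose, flat on the bench, 0.25-0.45 kg. 110 mm along its x, 150 mm along its y, 25 mm high; bars 20 mm wide round an open middle (bench shows). Origin: centre of its outline, at its underside. Starts on the open side of the fence corner, within 15 degrees of square with it, 25 mm or more clear of each bar, nothing between.
- fence: fixed fence corner: two blue steel bars at right angles, 30 mm wide and high, black knobs on top to 57 mm. Origin: foot of the inside corner, bench level. x points away from the robot (within 9 deg). Long bar's inside face: x = 0, 210 mm along -y; short bar's: y = 0, 150 mm along -x. The frame belongs at x, y < 0; fully home its centre is at x -55, y -75 mm, sides parallel to the bars.
- square_frame: a second bare aluminium frame, a bystander, loose on the bench to the far left or the far right of the fence, 110 mm square, 25 mm high, bars 20 mm wide. Origin at the centre of its underside. Not to be moved.
Mind the look-alikes: they are no part of the job. What is shaped like the frame but turquoise is not meant.

How it is judged:
At the end, for the whole second after the job is handed in: The oblong frame lies flat (tilt under 0.1 rad, underside within 10 mm of the bench) and at rest, its centre within 10 mm in x and in y of the fully home place in the fence corner, its long side within 10 degrees of the long bar, and the gripper does not touch it (x of frame in the frame of fence between -0.065 and -0.045 m and y of frame in the frame of fence between -0.085 and -0.065 m and angle between the y axis of frame and the y axis of fence, either way round below 0.175 rad and angle between frame's own z axis and vertical below 0.1 rad and height (world z) of frame below 0.01 m and linear speed of frame below 0.02 m/s and contact force between frame and the fingers below 0.1 N).
It fails at once if the oblong frame is lifted: its centre more than 25 mm off the bench (height (world z) of frame above 0.025 m).
It fails at once if the square frame is moved more than 30 mm (distance of square_frame from where it was at the start of the episode above 0.03 m).
It also fails if it takes over 48 s, if anything falls off the work surface, if the arm or the gripper's body presses on something with over 40 N, if the wrist force passes 120 N, or if a joint passes its speed limit or range.

## Working session

There is one attempt and no reset: what is moved stays moved. The work goes in short steps, Python scripts to look and compute and a tool call to move; the robot and the scene stay as the last step left them, time stands still between calls to the robot, and variables do not carry over. Pictures are saved under pics/ and viewed, and the job is handed in when it is done.

Besides the shell and the picture viewer there is one more tool, called after "Call:" as name(argument=value, ...) on one line, values as JSON. drive_tool: Moves the arm, as the interface text tells. Its arguments: {"type":"object","properties":{"motion":{"type":"array"}},"required":["motion"]}

```bash
mkdir -p pics; python3 - <<'E'
from station import telemetry, get_image, camera_model
import cv2,json
for n in("top","side"):
    im=get_image(n); cv2.imwrite(f"pics/{n}0.png",im[:,:,::-1])
    m=camera_model(n); print(n,{k:(v.tolist() if hasattr(v,'tolist') else v) for k,v in m.items()})
print(telemetry.state())
E
```

```text
top {'fx': 460.87237601807817, 'fy': 460.87237601807817, 'cx': 322.2897350208303, 'cy': 201.4618672299842, 'dist': [-0.10078548382771195, 0.0, 0.0, 0.0, 0.0], 'R': [[-0.007018355095780898, -0.9999630538382005, -0.00496322982838406], [-0.996907734865732, 0.007385214472133543, -0.07823315647521507], [0.07826692057711497, 0.004398814133425521, -0.9969227350088847]], 't': [-0.03710329017025147, 0.5625410129695472, 1.0955573079930774]}
side {'fx': 484.5961774046423, 'fy': 484.5961774046423, 'cx': 319.75891739909355, 'cy': 199.35399679776293, 'dist': [-0.09022594184196973, 0.0, 0.0, 0.0, 0.0], 'R': [[-0.6751928750592745, -0.7375791344577527, 0.009570887197283646], [-0.549087695220688, 0.49389580056145477, -0.6742177994869258], [0.49256195998719166, -0.46048231084408864, -0.738470552543068]], 't': [0.3636310118269398, 0.33974450915521276, 1.2058498505002662]}
{'clock': 0.1, 'q': array([-1.32697955e+00,  1.50941855e-01,  1.43792360e+00,  1.57849749e-05,
        1.55379436e+00, -1.34000320e-01]), 'joint_vel': array([-0.00075651, -0.00165743, -0.00186361,  0.00022272,  0.00072807,
        0.00064071]), 'joint_efforts': array([ 5.42991344e-03, -7.14383268e+01, -5.71793711e+01, -2.76677483e-04,
        7.03121405e-03,  5.98872316e-05]), 'tool_pos': array([ 0.21209124, -0.53443072,  0.40415398]), 'orientation': array([ 9.82209666e-01,  1.87786812e-01, -2.14038520e-05, -5.33209280e-04]), 'force': array([-0.29840149,  0.67345513, -0.30363634]), 'torque': array([ 0.0111933 ,  0.04106953, -0.00467941]), 'opening': 0.08548961380920676}
```

View pics/top0.png

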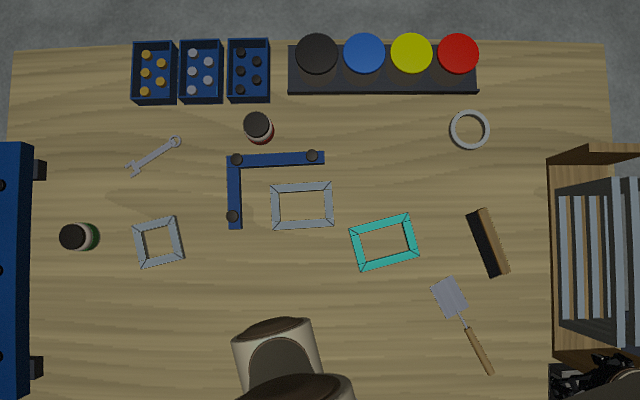

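View pics/side0.png

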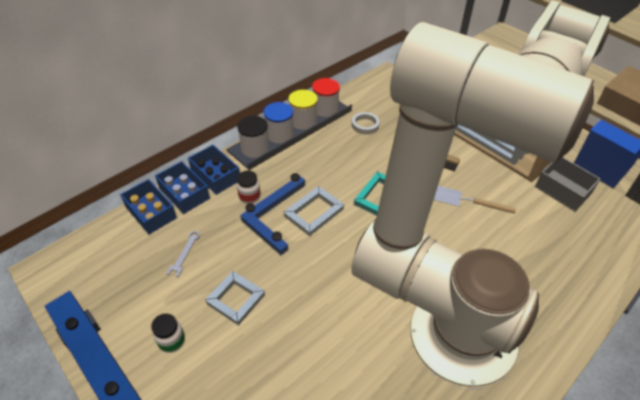

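The top picture shows three candidates. The bare oblong frame is at (302,205), the turquoise look-alike at (384,242) and the square frame at (158,242). I choose (302,205), which sits inside the fence; the fence's inside corner is near (241,167). Next I'll check it in a close crop and measure it.

```bash
cat > h.py <<'E'
import numpy as np,cv2
from station import telemetry,get_image,camera_model,spotter
def pw(n,px,z):
    m=camera_model(n);K=np.array([[m['fx'],0,m['cx']],[0,m['fy'],m['cy']],[0,0,1]])
    u=cv2.undistortPoints(np.array(px,float).reshape(-1,1,2),K,np.array(m['dist']))[:,0]
    R=np.array(m['R']);t=np.array(m['t']);c=-R.T@t
    d=np.c_[u,np.ones(len(u))]@R
    return c+d*((z-c[2])/d[:,2])[:,None]
def wp(n,X):
    m=camera_model(n);K=np.array([[m['fx'],0,m['cx']],[0,m['fy'],m['cy']],[0,0,1]])
    return cv2.projectPoints(np.array(X,float).reshape(-1,1,3),cv2.Rodrigues(np.array(m['R']))[0],np.array(m['t']),K,np.array(m['dist']))[0][:,0]
def crop(im,x0,y0,x1,y1,f,name):
    cv2.imwrite(name,cv2.resize(im[y0:y1,x0:x1,::-1],None,fx=f,fy=f,interpolation=cv2.INTER_CUBIC))
E
python3 - <<'E'
from h import *
im=get_image("top"); crop(im,215,140,345,240,6,"pics/c1.png")
for t in("frame","fence","square_frame"):
    for d in spotter.outline_of(t,"top"):
        r=d['region'].astype(np.uint8)
        c,_=cv2.findContours(r,0,2); c=max(c,key=cv2.contourArea)
        b=cv2.boxPoints(cv2.minAreaRect(c)); w=pw("top",b,0.025)[:,:2]
        print(t,round(d['conf'],2),d['rect'],b.round(1).tolist(),w.round(4).tolist(),np.linalg.norm(np.diff(w,axis=0),axis=1).round(4),w.mean(0).round(4))
E
```

```text
frame 0.77 [347.4, 213.9, 419.2, 271.7] [[347.1000061035156, 227.39999389648438], [406.5, 210.39999389648438], [419.5, 255.6999969482422], [360.1000061035156, 272.70001220703125]] [[0.4989, -0.1005], [0.5388, -0.245], [0.4293, -0.2743], [0.3902, -0.1304]] [0.1498 0.1134 0.149 ] [ 0.4643 -0.1875]
frame 0.7 [269.1, 179.5, 332.5, 233.2] [[269.0, 184.10000610351562], [330.8999938964844, 180.0], [334.0, 226.0], [272.1000061035156, 230.10000610351562]] [[0.6052, 0.088], [0.6141, -0.0625], [0.5025, -0.069], [0.4936, 0.0804]] [0.1508 0.1118 0.1496] [0.5539 0.0092]
fence 0.68 [225.4, 150.6, 326.5, 227.4] [[222.5, 153.60000610351562], [323.70001220703125, 148.1999969482422], [327.79998779296875, 224.10000610351562], [226.60000610351562, 229.5]] [[0.6817, 0.203], [0.6925, -0.0456], [0.5073, -0.054], [0.4958, 0.191]] [0.2488 0.1854 0.2453] [0.5943 0.0736]
square_frame 0.75 [131.8, 214.3, 185.0, 266.5] [[130.10000610351562, 225.1999969482422], [175.0, 214.0], [185.8000030517578, 257.1000061035156], [140.8000030517578, 268.29998779296875]] [[0.5069, 0.4319], [0.534, 0.3188], [0.4293, 0.2907], [0.4017, 0.4028]] [0.1163 0.1084 0.1154] [0.468 0.361]
```

View pics/c1.png

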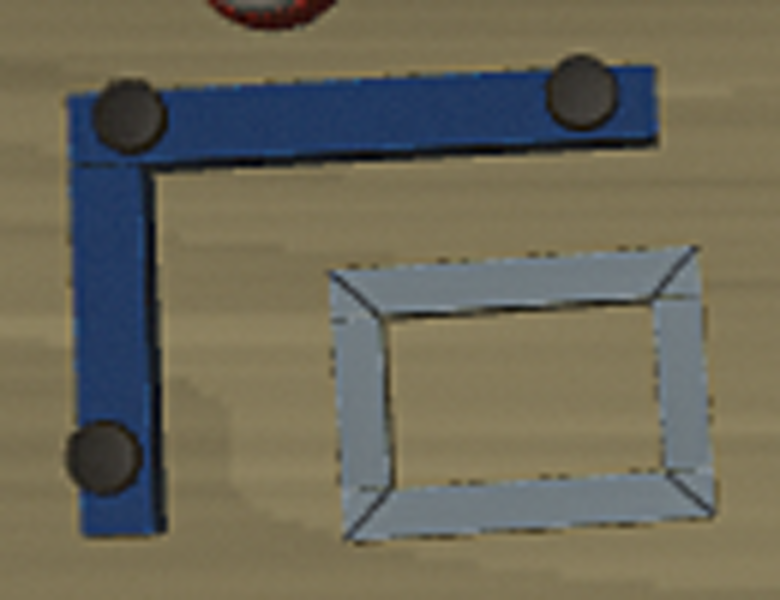

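The crop shows the bare grey oblong frame, with corners near crop (330,270), (697,247), (714,516) and (346,540). The fence's inside corner is near crop (143,164).

```bash
python3 - <<'E'
from h import *
f=lambda a:(np.array(a)+.5)/6-.5+[215,140]
F=pw("top",f([(143,164),(656,140),(156,530)]),.03)[:,:2]
print(F.round(4)); L=F[1]-F[0];S=F[2]-F[0]
print(np.linalg.norm(L),np.linalg.norm(S),"th y=-L:",np.arctan2(L[0],-L[1])*-1, "th x=-S", np.arctan2(-S[1],-S[0]))
G=pw("top",f([(330,270),(697,247),(714,516),(346,540)]),.025)[:,:2]
print(G.round(4),np.linalg.norm(G-np.roll(G,-1,0),axis=1),G.mean(0))
d=G[0]-G[1]; print("frame th",-np.arctan2(d[0],d[1]))
th=-np.arctan2(-L[0],-L[1])
R=np.array([[np.cos(th),-np.sin(th)],[np.sin(th),np.cos(th)]])
print("th",th,"frame in fence",(G.mean(0)-F[0])@R,((G-F[0])@R).round(4).tolist())
from scipy.spatial.transform import Rotation as r
s=telemetry.state();print(r.from_quat(s['orientation']).as_matrix().round(4))
E
```

```text
[[ 0.6475  0.1623]
 [ 0.6553 -0.0458]
 [ 0.4992  0.1559]]
0.20824790321763567 0.1483790547992218 th y=-L: -0.03791086516137329 th x=-S 0.04303248131541031
[[ 0.6041  0.0866]
 [ 0.6123 -0.0621]
 [ 0.5035 -0.068 ]
 [ 0.4949  0.08  ]] [0.1488987  0.10891067 0.14820046 0.10942225] [0.55370542 0.0091417 ]
frame th 0.05496673185161031
th 0.03791086516137329 frame in fence [-0.09948652 -0.14949492] [[-0.0462, -0.074], [-0.0436, -0.2229], [-0.1525, -0.2246], [-0.1556, -0.0765]]
[[ 9.295e-01  3.688e-01 -1.000e-04]
 [ 3.688e-01 -9.295e-01  5.000e-04]
 [ 1.000e-04 -5.000e-04 -1.000e+00]]
```

The frame measures 149 × 109 mm, which matches the description. The fence yaw is about 0.04 rad. The frame's centre is at (-99,-149) mm in fence axes, so it must go about +44 mm in x and +74 mm in y. My plan is to put the shut fingers inside the opening and push outward: the far bar first, then the left bar.

Call:
drive_tool(motion=[{"x": 51.8, "y": -37.9, "z": 0, "rz": 0.338, "gripper": 1}, {"x": 51.8, "y": -37.9, "z": 0, "rz": 0.338, "gripper": 1}, {"x": 51.8, "y": -37.9, "z": 0, "rz": 0.338, "gripper": 1}, {"x": 51.8, "y": -37.9, "z": 0, "rz": 0.338, "gripper": 1}, {"x": 51.8, "y": -37.9, "z": 0, "rz": 0.338, "gripper": 1}, {"x": 51.8, "y": -37.9, "z": 0, "rz": 0.338, "gripper": 1}, {"x": 51.8, "y": -37.9, "z": 0, "rz": 0.338, "gripper": 1}, {"x": 51.8, "y": -37.9, "z": 0, "rz": 0.338, "gripper": 1}, {"x": 51.8, "y": -37.9, "z": 0, "rz": 0.338, "gripper": 1}, {"x": 51.8, "y": -37.9, "z": 0, "rz": 0.338, "gripper": 1}])

```text
invalid input at $.motion[0]: expected keys rx, ry, rz, x, y, z, gripper
```

Call:
drive_tool(motion=[{"x": 51.8, "y": -37.9, "z": 0, "rx": 0, "ry": 0, "rz": 0.338, "gripper": 1}, {"x": 51.8, "y": -37.9, "z": 0, "rx": 0, "ry": 0, "rz": 0.338, "gripper": 1}, {"x": 51.8, "y": -37.9, "z": 0, "rx": 0, "ry": 0, "rz": 0.338, "gripper": 1}, {"x": 51.8, "y": -37.9, "z": 0, "rx": 0, "ry": 0, "rz": 0.338, "gripper": 1}, {"x": 51.8, "y": -37.9, "z": 0, "rx": 0, "ry": 0, "rz": 0.338, "gripper": 1}, {"x": 51.8, "y": -37.9, "z": 0, "rx": 0, "ry": 0, "rz": 0.338, "gripper": 1}, {"x": 51.8, "y": -37.9, "z": 0, "rx": 0, "ry": 0, "rz": 0.338, "gripper": 1}, {"x": 51.8, "y": -37.9, "z": 0, "rx": 0, "ry": 0, "rz": 0.338, "gripper": 1}, {"x": 51.8, "y": -37.9, "z": 0, "rx": 0, "ry": 0, "rz": 0.338, "gripper": 1}, {"x": 51.8, "y": -37.9, "z": 0, "rx": 0, "ry": 0, "rz": 0.338, "gripper": 1}])

```text
clock: 1.13
tool_pos: [0.4327, -0.1825, 0.405]
orientation: [1.0, 0.02, 0.0, -0.0]
force: [1.5, -1.2, -0.0]
opening: -0.0002
```

```bash
cat > to.py <<'E'
import sys
from h import *
from scipy.spatial.transform import Rotation as r
s=telemetry.state();M=r.from_quat(s['orientation']).as_matrix();yaw=np.arctan2(M[1,0],M[0,0])
t=np.array([float(a) for a in sys.argv[1:4]])
T=r.from_euler('z',float(sys.argv[4])).as_matrix()@np.diag([1,-1,-1])
print("t",s['clock'],"pos",s['tool_pos'].round(4),"yaw",round(yaw,4),"F",s['force'].round(1),"open",s['opening'])
print("shift cm",((t-s['tool_pos'])@M*100).round(2),"rot",(r.from_matrix(M.T@T)).as_rotvec().round(4))
E
python3 to.py .5537 .0091 .30 .04
```

```text
t 1.1333 pos [ 0.4327 -0.1825  0.405 ] yaw 0.0396 F [ 1.5 -1.2 -0. ] open -0.000162122358670864
shift cm [ 12.85 -18.66  10.5 ] rot [-0.     -0.0005 -0.0004]
```

Call:
drive_tool(motion=[{"x": 12.85, "y": -18.65, "z": 10.5, "rx": 0, "ry": 0, "rz": 0, "gripper": 1}, {"x": 12.85, "y": -18.65, "z": 10.5, "rx": 0, "ry": 0, "rz": 0, "gripper": 1}, {"x": 12.85, "y": -18.65, "z": 10.5, "rx": 0, "ry": 0, "rz": 0, "gripper": 1}, {"x": 12.85, "y": -18.65, "z": 10.5, "rx": 0, "ry": 0, "rz": 0, "gripper": 1}, {"x": 12.85, "y": -18.65, "z": 10.5, "rx": 0, "ry": 0, "rz": 0, "gripper": 1}, {"x": 12.85, "y": -18.65, "z": 10.5, "rx": 0, "ry": 0, "rz": 0, "gripper": 1}, {"x": 12.85, "y": -18.65, "z": 10.5, "rx": 0, "ry": 0, "rz": 0, "gripper": 1}, {"x": 12.85, "y": -18.65, "z": 10.5, "rx": 0, "ry": 0, "rz": 0, "gripper": 1}, {"x": 12.85, "y": -18.65, "z": 10.5, "rx": 0, "ry": 0, "rz": 0, "gripper": 1}])

```text
clock: 1.88
tool_pos: [0.5537, 0.0089, 0.3001]
orientation: [1.0, 0.02, 0.0, 0.0]
force: [0.3, 0.0, -0.2]
opening: 0.0004
```

```bash
python3 to.py .5537 .0091 .198 .04; python3 - <<'E'
from h import *
im=get_image("side"); crop(im,200,120,400,270,4,"pics/s1.png")
s=telemetry.state()['tool_pos']
for L in(.173,.186):
    p=wp("side",s-[0,0,L])[0]; print(L,p,(p-[200,120])*4)
E
```

```text
t 1.8833 pos [0.5537 0.0089 0.3001] yaw 0.0403 F [ 0.3  0.  -0.2] open 0.00039597195435735547
shift cm [ 0.   -0.02 10.21] rot [ 0.0002 -0.0002  0.0003]
0.173 [314.48051197 183.17130146] [457.92204786 252.68520584]
0.186 [314.47340783 186.33784487] [457.89363133 265.35137946]
```

View pics/s1.png

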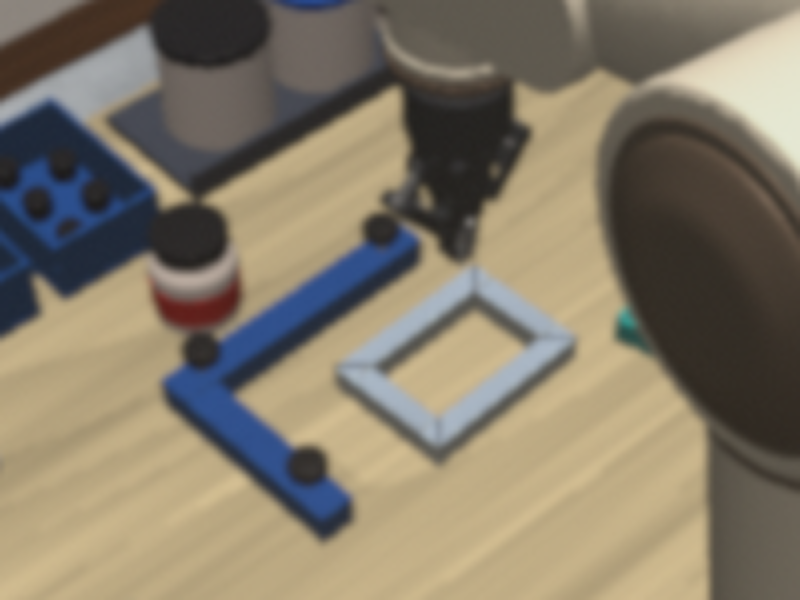

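The side view shows the fingertips at about crop (458,258), above the frame. That fits the 173 mm tip length. I'll lower into the opening in two stages.

Call:
drive_tool(motion=[{"x": 0, "y": 0, "z": 4, "rx": 0, "ry": 0, "rz": 0, "gripper": 1}, {"x": 0, "y": 0, "z": 8, "rx": 0, "ry": 0, "rz": 0, "gripper": 1}, {"x": 0, "y": 0, "z": 10, "rx": 0, "ry": 0, "rz": 0, "gripper": 1}, {"x": 0, "y": 0, "z": 10.5, "rx": 0, "ry": 0, "rz": 0, "gripper": 1}, {"x": 0, "y": 0, "z": 11, "rx": 0, "ry": 0, "rz": 0, "gripper": 1}, {"x": 0, "y": 0, "z": 11.2, "rx": 0, "ry": 0, "rz": 0, "gripper": 1}, {"x": 0, "y": 0, "z": 11.4, "rx": 0, "ry": 0, "rz": 0, "gripper": 1}])

```text
clock: 2.52
tool_pos: [0.5542, 0.0078, 0.1883]
orientation: [1.0, 0.019, 0.002, 0.0]
force: [-0.5, -0.0, 0.9]
opening: 0.0001
```

```bash
python3 - <<'E'
from h import *
crop(get_image("side"),230,140,380,250,5,"pics/s2.png")
print(telemetry.state()['force'],telemetry.state()['tool_pos'])
E
```

```text
[ 0.49612433 -0.43911773 -1.14491201] [0.55402939 0.00795197 0.18777533]
```

View pics/s2.png

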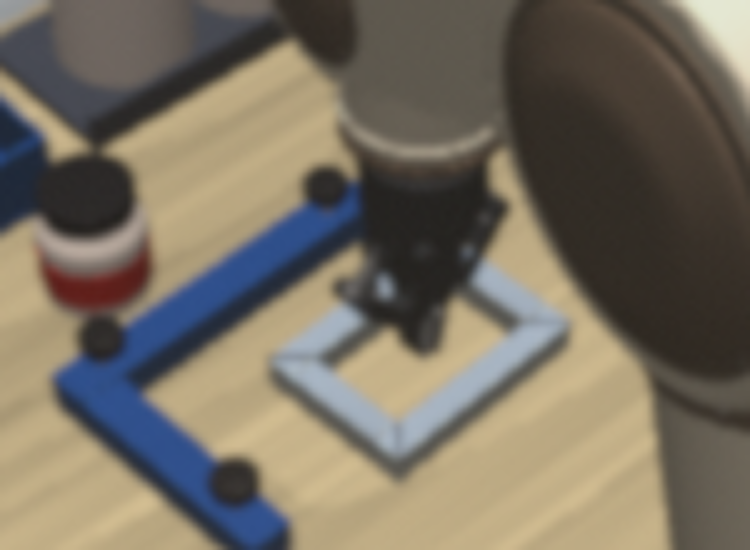

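The fingers are inside the opening with no contact force. I'll go slightly lower, then push in +x (tool x) towards the long bar.

Call:
drive_tool(motion=[{"x": 0, "y": 0, "z": 0.4, "rx": 0, "ry": 0, "rz": 0, "gripper": 1}, {"x": 1, "y": 0, "z": 0.4, "rx": 0, "ry": 0, "rz": 0, "gripper": 1}, {"x": 2, "y": 0, "z": 0.4, "rx": 0, "ry": 0, "rz": 0, "gripper": 1}, {"x": 2.5, "y": 0, "z": 0.4, "rx": 0, "ry": 0, "rz": 0, "gripper": 1}, {"x": 3, "y": 0, "z": 0.4, "rx": 0, "ry": 0, "rz": 0, "gripper": 1}, {"x": 3.6, "y": 0, "z": 0.4, "rx": 0, "ry": 0, "rz": 0, "gripper": 1}, {"x": 4.2, "y": 0, "z": 0.4, "rx": 0, "ry": 0, "rz": 0, "gripper": 1}, {"x": 4.8, "y": 0, "z": 0.4, "rx": 0, "ry": 0, "rz": 0, "gripper": 1}, {"x": 5.4, "y": 0, "z": 0.4, "rx": 0, "ry": 0, "rz": 0, "gripper": 1}, {"x": 6, "y": 0, "z": 0.4, "rx": 0, "ry": 0, "rz": 0, "gripper": 1}])

```text
clock: 3.4
tool_pos: [0.6146, 0.0104, 0.1839]
orientation: [1.0, 0.019, 0.002, 0.0]
force: [-2.3, 0.3, 0.3]
opening: -0.0002
```

```bash
python3 - <<'E'
from h import *
crop(get_image("side"),230,140,380,250,5,"pics/s3.png")
crop(get_image("top"),215,140,345,240,6,"pics/t3.png")
s=telemetry.state();print(s['force'],s['tool_pos'])
E
```

```text
[-0.00189048 -0.40740586  0.6885957 ] [0.61487911 0.01030089 0.18391704]
```

View pics/s3.png

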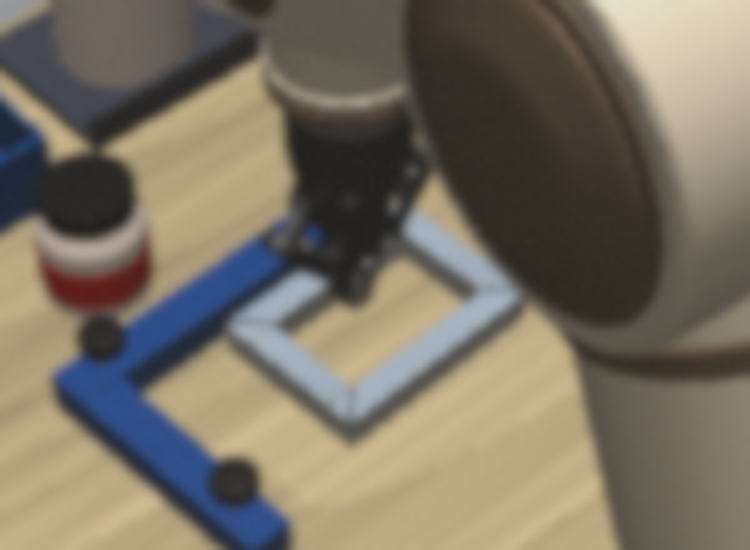

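View pics/t3.png

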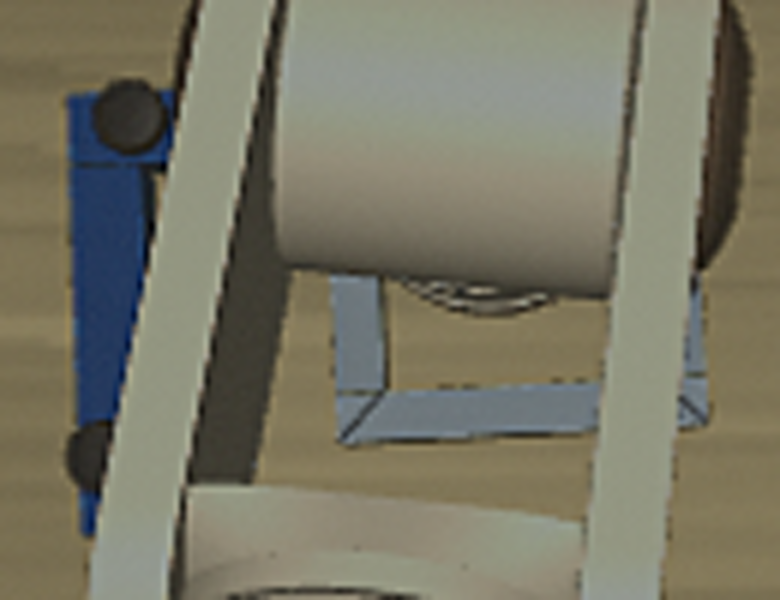

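The side view shows the frame almost at the long bar. In the top view its near edge is now at crop row 440 (it was 540), so it moved about 40 mm and stayed square. About 5 mm remains, which I'll close in small steps.

Call:
drive_tool(motion=[{"x": 0.2, "y": 0, "z": 0, "rx": 0, "ry": 0, "rz": 0, "gripper": 1}, {"x": 0.4, "y": 0, "z": 0, "rx": 0, "ry": 0, "rz": 0, "gripper": 1}, {"x": 0.5, "y": 0, "z": 0, "rx": 0, "ry": 0, "rz": 0, "gripper": 1}, {"x": 0.5, "y": 0, "z": 0, "rx": 0, "ry": 0, "rz": 0, "gripper": 1}])

```text
clock: 3.83
tool_pos: [0.62, 0.0105, 0.1839]
orientation: [1.0, 0.019, 0.002, 0.0]
force: [-0.7, -0.4, -0.6]
opening: -0.0002
```

Call:
drive_tool(motion=[{"x": 0.1, "y": 0, "z": 0, "rx": 0, "ry": 0, "rz": 0, "gripper": 1}, {"x": 0.2, "y": 0, "z": 0, "rx": 0, "ry": 0, "rz": 0, "gripper": 1}])

```text
clock: 4.0
tool_pos: [0.622, 0.0106, 0.1839]
orientation: [1.0, 0.019, 0.002, 0.0]
force: [-1.2, 0.9, -0.4]
opening: 0.0001
```

Call:
drive_tool(motion=[{"x": 0.1, "y": 0, "z": 0, "rx": 0, "ry": 0, "rz": 0, "gripper": 1}, {"x": 0.2, "y": 0, "z": 0, "rx": 0, "ry": 0, "rz": 0, "gripper": 1}])

```text
clock: 4.17
tool_pos: [0.6233, 0.0107, 0.1838]
orientation: [1.0, 0.019, 0.001, 0.0]
force: [-20.1, -0.6, 11.7]
opening: -0.0001
```

Contact with the long bar: -20 N at x = 0.6233. Now I'll back off to the middle of the opening and push the left bar in +y (tool -y).

Call:
drive_tool(motion=[{"x": -1, "y": 0, "z": 0, "rx": 0, "ry": 0, "rz": 0, "gripper": 1}, {"x": -2.4, "y": 0, "z": 0, "rx": 0, "ry": 0, "rz": 0, "gripper": 1}, {"x": -2.4, "y": -1.5, "z": 0, "rx": 0, "ry": 0, "rz": 0, "gripper": 1}, {"x": -2.4, "y": -3, "z": 0, "rx": 0, "ry": 0, "rz": 0, "gripper": 1}, {"x": -2.4, "y": -3.6, "z": 0, "rx": 0, "ry": 0, "rz": 0, "gripper": 1}, {"x": -2.4, "y": -4.2, "z": 0, "rx": 0, "ry": 0, "rz": 0, "gripper": 1}, {"x": -2.4, "y": -4.8, "z": 0, "rx": 0, "ry": 0, "rz": 0, "gripper": 1}, {"x": -2.4, "y": -5.4, "z": 0, "rx": 0, "ry": 0, "rz": 0, "gripper": 1}, {"x": -2.4, "y": -6, "z": 0, "rx": 0, "ry": 0, "rz": 0, "gripper": 1}, {"x": -2.4, "y": -6.6, "z": 0, "rx": 0, "ry": 0, "rz": 0, "gripper": 1}])

```text
clock: 5.0
tool_pos: [0.5967, 0.0754, 0.1838]
orientation: [1.0, 0.019, 0.0, 0.001]
force: [-5.8, -8.1, 4.1]
opening: -0.0004
```

```bash
python3 - <<'E'
from h import *
crop(get_image("side"),230,140,380,250,5,"pics/s4.png")
crop(get_image("top"),215,140,345,240,6,"pics/t4.png")
E
```

```text
(no output)
```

View pics/s4.png

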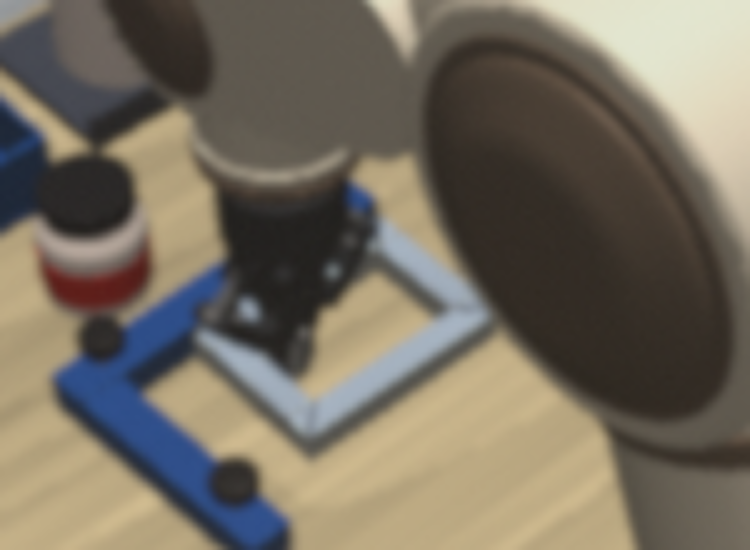

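View pics/t4.png

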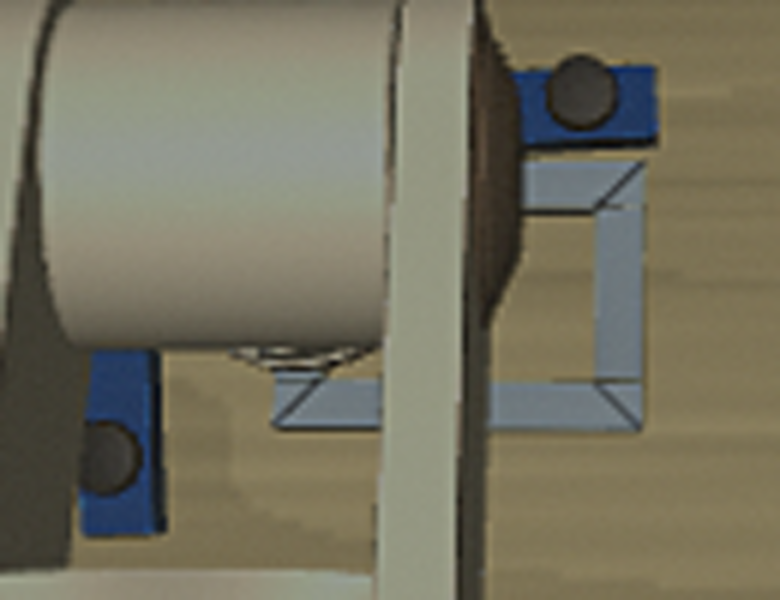

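The frame followed about 27 mm in +y. It turned a couple of degrees clockwise, with its far-left corner touching the long bar. I'll shift the push point 12 mm towards the long bar to turn it back, then continue.

Call:
drive_tool(motion=[{"x": 0, "y": 0.5, "z": 0, "rx": 0, "ry": 0, "rz": 0, "gripper": 1}, {"x": 1.2, "y": 0.5, "z": 0, "rx": 0, "ry": 0, "rz": 0, "gripper": 1}, {"x": 1.2, "y": 0, "z": 0, "rx": 0, "ry": 0, "rz": 0, "gripper": 1}, {"x": 1.2, "y": -0.5, "z": 0, "rx": 0, "ry": 0, "rz": 0, "gripper": 1}, {"x": 1.2, "y": -1, "z": 0, "rx": 0, "ry": 0, "rz": 0, "gripper": 1}, {"x": 1.2, "y": -1.5, "z": 0, "rx": 0, "ry": 0, "rz": 0, "gripper": 1}, {"x": 1.2, "y": -2, "z": 0, "rx": 0, "ry": 0, "rz": 0, "gripper": 1}, {"x": 1.2, "y": -2.5, "z": 0, "rx": 0, "ry": 0, "rz": 0, "gripper": 1}, {"x": 1.2, "y": -3, "z": 0, "rx": 0, "ry": 0, "rz": 0, "gripper": 1}])

```text
clock: 5.85
tool_pos: [0.6074, 0.1072, 0.1837]
orientation: [1.0, 0.02, 0.0, 0.0]
force: [-0.4, -3.3, 1.5]
opening: 0.0002
```

```bash
python3 - <<'E'
from h import *
crop(get_image("side"),230,140,380,250,5,"pics/s5.png")
crop(get_image("top"),215,140,345,240,6,"pics/t5.png")
E
```

```text
(no output)
```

View pics/s5.png

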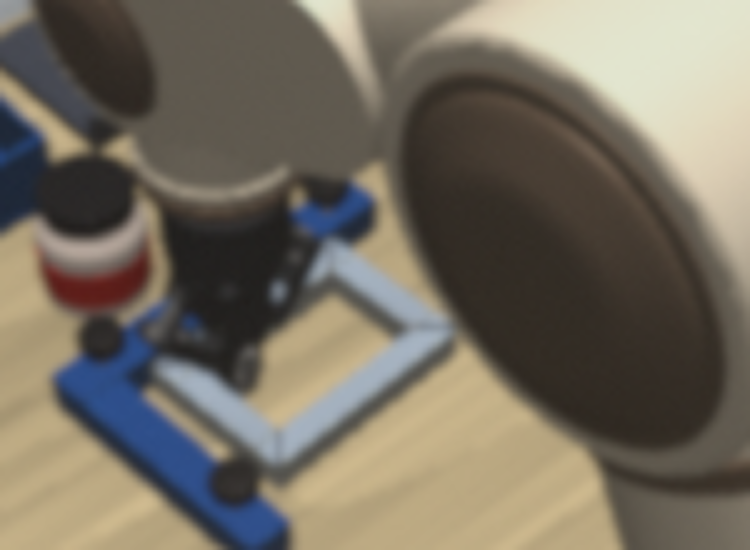

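View pics/t5.png

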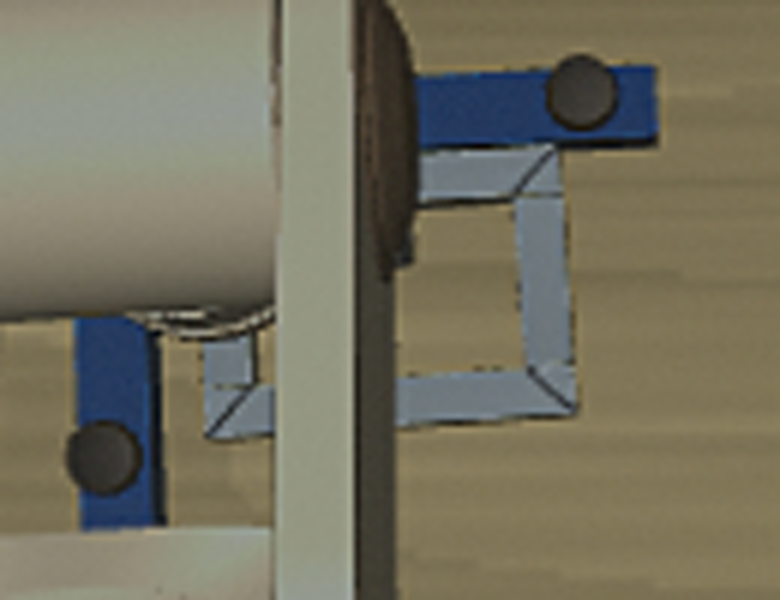

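The frame is square again, lies along the long bar, and has about 19 mm left to the short bar.

Call:
drive_tool(motion=[{"x": 0, "y": -0.5, "z": 0, "rx": 0, "ry": 0, "rz": 0, "gripper": 1}, {"x": 0, "y": -1, "z": 0, "rx": 0, "ry": 0, "rz": 0, "gripper": 1}, {"x": 0, "y": -1.4, "z": 0, "rx": 0, "ry": 0, "rz": 0, "gripper": 1}, {"x": 0, "y": -1.6, "z": 0, "rx": 0, "ry": 0, "rz": 0, "gripper": 1}, {"x": 0, "y": -1.6, "z": 0, "rx": 0, "ry": 0, "rz": 0, "gripper": 1}])

```text
clock: 6.37
tool_pos: [0.6067, 0.1241, 0.1836]
orientation: [1.0, 0.02, 0.0, -0.0]
force: [-1.3, -0.2, -0.2]
opening: -0.0001
```

Call:
drive_tool(motion=[{"x": 0, "y": -0.1, "z": 0, "rx": 0, "ry": 0, "rz": 0, "gripper": 1}, {"x": 0, "y": -0.2, "z": 0, "rx": 0, "ry": 0, "rz": 0, "gripper": 1}])

```text
clock: 6.53
tool_pos: [0.6066, 0.1261, 0.1836]
orientation: [1.0, 0.02, 0.0, 0.0]
force: [0.5, -3.5, 0.6]
opening: -0.0001
```

Call:
drive_tool(motion=[{"x": 0, "y": -0.1, "z": 0, "rx": 0, "ry": 0, "rz": 0, "gripper": 1}, {"x": 0, "y": -0.2, "z": 0, "rx": 0, "ry": 0, "rz": 0, "gripper": 1}])

```text
clock: 6.7
tool_pos: [0.6065, 0.1278, 0.1835]
orientation: [1.0, 0.02, 0.0, 0.0]
force: [-3.2, -7.4, 1.2]
opening: -0.0
```

Call:
drive_tool(motion=[{"x": 0, "y": -0.1, "z": 0, "rx": 0, "ry": 0, "rz": 0, "gripper": 1}, {"x": 0, "y": -0.15, "z": 0, "rx": 0, "ry": 0, "rz": 0, "gripper": 1}])

```text
clock: 6.87
tool_pos: [0.6064, 0.1287, 0.1835]
orientation: [1.0, 0.02, -0.0, 0.001]
force: [-2.2, -14.5, 3.1]
opening: -0.0003
```

The short bar is reached: -14.5 N, at the expected y. Next I'll go to mid-frame, nudge once more into the long bar, and then check.

Call:
drive_tool(motion=[{"x": 0, "y": 1.5, "z": 0, "rx": 0, "ry": 0, "rz": 0, "gripper": 1}, {"x": 0, "y": 3, "z": 0, "rx": 0, "ry": 0, "rz": 0, "gripper": 1}, {"x": 0, "y": 4, "z": 0, "rx": 0, "ry": 0, "rz": 0, "gripper": 1}, {"x": 0.8, "y": 4, "z": 0, "rx": 0, "ry": 0, "rz": 0, "gripper": 1}, {"x": 1, "y": 4, "z": 0, "rx": 0, "ry": 0, "rz": 0, "gripper": 1}, {"x": 1.1, "y": 4, "z": 0, "rx": 0, "ry": 0, "rz": 0, "gripper": 1}])

```text
clock: 7.37
tool_pos: [0.6192, 0.0889, 0.1835]
orientation: [1.0, 0.02, -0.001, 0.001]
force: [-6.3, -4.4, 2.5]
opening: 0.0001
```

Call:
drive_tool(motion=[{"x": 0.1, "y": 0, "z": 0, "rx": 0, "ry": 0, "rz": 0, "gripper": 1}, {"x": 0.2, "y": 0, "z": 0, "rx": 0, "ry": 0, "rz": 0, "gripper": 1}])

```text
clock: 7.53
tool_pos: [0.6206, 0.0892, 0.1833]
orientation: [1.0, 0.02, -0.002, 0.001]
force: [-18.2, -4.1, 11.2]
opening: 0.0001
```

Seated against the long bar as well: -18 N at the expected x. Now I'll back off to the middle, lift straight out, and move aside to look.

Call:
drive_tool(motion=[{"x": -1, "y": 0, "z": 0, "rx": 0, "ry": 0, "rz": 0, "gripper": 1}, {"x": -2.2, "y": 0, "z": 0, "rx": 0, "ry": 0, "rz": 0, "gripper": 1}, {"x": -2.2, "y": 0, "z": 0, "rx": 0, "ry": 0, "rz": 0, "gripper": 1}, {"x": -2.2, "y": 0, "z": -3, "rx": 0, "ry": 0, "rz": 0, "gripper": 1}, {"x": -2.2, "y": 0, "z": -7, "rx": 0, "ry": 0, "rz": 0, "gripper": 1}, {"x": -2.2, "y": 0, "z": -11, "rx": 0, "ry": 0, "rz": 0, "gripper": 1}, {"x": -2.2, "y": 0, "z": -15, "rx": 0, "ry": 0, "rz": 0, "gripper": 1}, {"x": -2.2, "y": 0, "z": -19, "rx": 0, "ry": 0, "rz": 0, "gripper": 1}])

```text
clock: 8.2
tool_pos: [0.5995, 0.0893, 0.3757]
orientation: [1.0, 0.02, -0.002, 0.001]
force: [1.0, -0.2, 0.4]
opening: -0.0002
```

Call:
drive_tool(motion=[{"x": -20, "y": 30, "z": 0, "rx": 0, "ry": 0, "rz": 0, "gripper": 1}, {"x": -20, "y": 30, "z": 0, "rx": 0, "ry": 0, "rz": 0, "gripper": 1}, {"x": -20, "y": 30, "z": 0, "rx": 0, "ry": 0, "rz": 0, "gripper": 1}, {"x": -20, "y": 30, "z": 0, "rx": 0, "ry": 0, "rz": 0, "gripper": 1}, {"x": -20, "y": 30, "z": 0, "rx": 0, "ry": 0, "rz": 0, "gripper": 1}, {"x": -20, "y": 30, "z": 0, "rx": 0, "ry": 0, "rz": 0, "gripper": 1}, {"x": -20, "y": 30, "z": 0, "rx": 0, "ry": 0, "rz": 0, "gripper": 1}, {"x": -20, "y": 30, "z": 0, "rx": 0, "ry": 0, "rz": 0, "gripper": 1}, {"x": -20, "y": 30, "z": 0, "rx": 0, "ry": 0, "rz": 0, "gripper": 1}, {"x": -20, "y": 30, "z": 0, "rx": 0, "ry": 0, "rz": 0, "gripper": 1}])

```text
clock: 9.03
tool_pos: [0.4101, -0.2218, 0.3776]
orientation: [1.0, 0.018, -0.002, 0.002]
force: [-0.2, 0.4, -0.5]
opening: 0.0001
```

```bash
python3 - <<'E'
from h import *
im=get_image("top");crop(im,215,140,345,240,6,"pics/t6.png")
for d in spotter.outline_of("square_frame","top")[:1]: print(d['rect'])
E
```

```text
[130.1, 216.1, 187.3, 270.3]
```

View pics/t6.png

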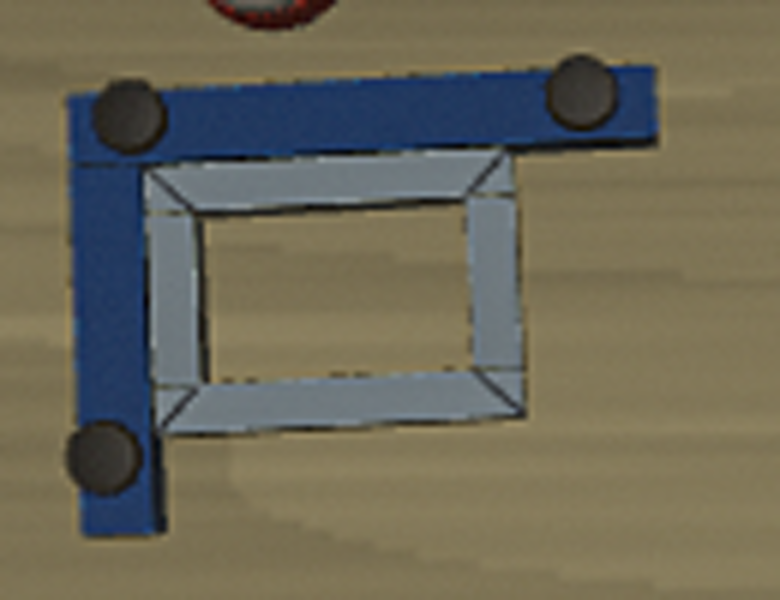

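The frame sits flush along both bars, with corners near crop (144,168), (514,147), (525,414) and (160,436). I'll put numbers on that before handing in.

```bash
python3 - <<'E'
from h import *
f=lambda a:(np.array(a)+.5)/6-.5+[215,140]
F=np.array([.6475,.1623]);th=.04
R=np.array([[np.cos(th),-np.sin(th)],[np.sin(th),np.cos(th)]])
G=pw("top",f([(144,168),(514,147),(525,414),(160,436)]),.025)[:,:2]
d=G[0]-G[1]
c=(G.mean(0)-F)@R; print(c.round(4),-np.arctan2(d[0],d[1])-th)
if abs(c[0]+.055)<.006 and abs(c[1]+.075)<.006:
    from station import job; print(job.close_job())
E
```

```text
[-0.0549 -0.0757] 0.007523927558215383
the job is handed in; nothing more can be done
None
```

The bare oblong frame is now fully in the fence corner, flat and released, and the job is handed in. I put the shut fingers inside its opening and slid it first against the long bar, then along that bar to the short bar. A last nudge seated it against the long bar, and the gripper then came straight up and moved clear.

Last checks:
- **Position:** the top camera put the frame's centre at x -54.9, y -75.7 mm in fence axes (home is -55, -75). Its long side was about 0.4° off the long bar.
- **Contact:** both bars answered the push, at about 18 N on the long bar (20 N on first contact) and 15 N on the short bar.
- **Square frame:** its outline was within about 4 px of where it started, which is about the network's own error, and the arm did not go near it.
- **Time:** the arm was finished and clear at about 9 s of the 48 s.

During the slide along the long bar the frame turned a couple of degrees. I moved the push point to square it up. No check failed or disagreed. I did not take a final side picture; the last look was from the top camera only.

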